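# Load the sample bottles into their carrier pucks

### The arm

A 7-joint arm with a two-finger parallel gripper is mounted at the origin on the work surface. World frame = base frame: x ahead of the robot, y to its left, z up, the work surface at z = 0. Lengths are in m, angles in rad, forces in N, time in s.
With the tool pointing down it reaches from about 0.35 to 0.9 m from the base axis. Payload 7.2 kg.
Tool frame: the origin (TCP) lies between the finger pads; the fingertips stand bot.tcp_to_tips ahead of it and the grasp point (between the pads) is the TCP (bot.tcp_to_tips is the distance from the TCP to the fingertips, in m); z points along the fingers, y is the direction in which the jaws open and shut (so a half turn about z gives the same grasp; the last joint's range is limited). The gripper opens to 88 mm and grips with 3 to 60 N. Pads are 20 mm wide; open, the fingers measure 115 mm over their backs; the gripper's body (75 mm by 178 mm) begins 61 mm behind the grasp point.
Start: joints at [-1.41, 0.411, -0.013, 1.596, 0.006, 1.134, -0.082], TCP at [0.142, 0.609, 0.242] pointing down, gripper open.
Joint ranges: [-2.95, 2.95], [-0.29, 1.99], [-1.47, 1.44], [0.14, 2.54], [-1.03, 4.17], [0.13, 1.85], [-2.86, 2.86]. Speed limits (rad/s): [2.39, 2.39, 3.01, 3.01, 3.14, 3.14, 3.14].

### API

Orientations are given as a unit quaternion [x, y, z, w].
In Python, from plant import telemetry, eyes, job, bot gives the robot as it stands.
- The arm moves only by the tool apply_moves, never from a script. Its arguments are lists of equal length, an entry for each row: "jaw": the closure, from 0 (fully open) to 1 (shut); "offset": the shift along the world's x, y, z in mm, a list of three; "spin": the turn about the world's z in degrees. A call has 1 to 12 rows; each row shifts and turns the commanded pose from where the row before left it; what a row does not reach is not made up. A row lasts 1/10 s, in which the tool goes at most 50 mm and 8.59 degrees, less where a joint would pass 70% of its speed; a pose out of reach is approached as far as the arm can. A call is refused whole if a number of a shift passes 50 or a number of a turn 8.59, either way. A call with a gripper value outside its range is refused whole. The fingers move at their own pace and stop on an object; "squeeze" is the grip in N (left out, the last holds). Time passes only in rows, so rows that do not move let the fingers close. It gives the time, the measured TCP pose, the force and the opening at its end, in the units of the state.
- telemetry.observe(): the state, without advancing time (a new reading comes with each control period).
- eyes.get_image(name): name is "side" or "top" or "wrist"; returns a dict with "image" (420x560x3 uint8, red, green, blue), "depth" (420x560 float32, m along the optical axis (not along the pixel's ray), 0 where there is no reading), "intrinsics" (3x3 intrinsics, pixels), "rvec" (rotation vector, rad) and "tvec" (3), from world to camera coordinates, as OpenCV has them. Camera axes: x right, y down, z forward; pixel columns grow to the right and rows downward; lengths in m; the calibration is good to about 2 mm. The wrist camera is an equidistant fisheye: a pixel r from the principal point sees the ray r / f radians off the axis. A picture is of the moment at which its call begins.
- job.finish_job(): hands the job in, once; it reports no verdict.
Trained networks look in a picture, given as the dict that the camera call returned (one of the last four; its "shot" number tells which), for a name from the list of things; names that differ only in an ending like _2 or _b are one class to them, and where a whole thing is asked for, a point or a joint stands for the part that bears it (a point fixed in the world has none). Each returns a list of dicts, best first, with "score" (0 to 1); they miss things now and then, are a little off and sometimes report something else, mostly with a low value. They report only what shows in the picture. A call takes as long as a camera call. They do not tell look-alikes from the thing itself.
- eyes.masks_of(picture, target): "mask" (420x560 bool, what is visible of it) and "rect" ([centre column, centre row, width, height] in pixels, round what is visible of it).
The state is a dict: "time": time; "qpos": joint angles; "dq": joint speeds; "joint_torque": joint torques, N m; "position": TCP position; "tcp_rot": TCP orientation; "contact_force": force on the tool from outside, world axes, zero at the start; "ft_torque": the same for the moment, N m; "finger_gap": finger opening in m.
Only numpy, scipy, OpenCV 4.12 (cv2) and the standard library are available. Lean on these libraries where they do the work, as an engineer would, in place of code of your own. Each camera call takes 0.05 s, during which the arm holds its last target. There are 200 camera calls.

### The job

Get the four sample containers ready for the line trial: stand each one upright in the carrier puck made for it, the one whose pocket has its shape and size and whose colour is that of its cap, and lower it gently all the way to the pocket's floor rather than letting it drop. Leave the pucks standing where they are on the bench, and do not push the guide-rail clamp or the bin of caps about.

Things in the scene. Friction and masses are not known exactly. Their poses are not given: they have to be found in the camera images.
- bottle_amber: small round brown bottle with a white label band and a yellow screw cap: body 40 mm across with straight sides up to 62 mm, cap 26 mm across from 70 to 88 mm (its top), about 0.13 kg. Stands upright, loose. Origin: centre of the underside, z up the bottle. The yaw means nothing: it is round
- bottle_square: pale grey-blue square bottle with a blue screw cap: body 42 x 42 mm with straight sides up to 64 mm, cap 26 mm across from 70 to 88 mm (its top), about 0.14 kg. Stands upright, loose. Origin: centre of the underside, z up the bottle, x and y square to its flat sides. Every quarter turn is as good as another
- bottle_flask: white flat bottle of oblong section with a red screw cap: body 58 mm (along its own x) x 32 mm (along its own y) with straight sides up to 66 mm, cap 24 mm across from 72 to 90 mm (its top), about 0.10 kg. Stands upright, loose. Origin: centre of the underside, z up the bottle. Either way round is right
- jar: wide round off-white jar with a green lid as wide as the jar: 60 mm across, straight sides all the way up, 73 mm high, about 0.18 kg. Stands upright, loose. Origin: centre of the underside, z up. The yaw means nothing: it is round
- puck_yellow: round carrier puck in yellow plastic with a thin dark band round its side and a dark rubber floor in its pocket, 96 mm across and 30 mm high, 0.3 kg, loose on the bench. Round pocket 46 mm across, open at the top, 22 mm deep (its floor is 8 mm above the puck's underside), the mouth bevelled 6 mm wide at 45 degrees all round as a lead-in. Origin: centre of the underside, z up. Made for the small round brown bottle with the yellow cap
- puck_blue: round carrier puck in blue plastic with a thin dark band round its side and a dark rubber floor in its pocket, 96 mm across and 30 mm high, 0.3 kg, loose on the bench. Square pocket 48 x 48 mm, open at the top, 22 mm deep (its floor is 8 mm above the puck's underside), the mouth bevelled 6 mm wide at 45 degrees all round as a lead-in. Origin: centre of the underside, z up, x and y square to the pocket's sides. Made for the square bottle with the blue cap
- puck_red: round carrier puck in red plastic with a thin dark band round its side and a dark rubber floor in its pocket, 96 mm across and 30 mm high, 0.3 kg, loose on the bench. Oblong pocket 64 mm (along its own x) x 38 mm (along its own y), open at the top, 22 mm deep (its floor is 8 mm above the puck's underside), the mouth bevelled 6 mm wide at 45 degrees all round as a lead-in. Origin: centre of the underside, z up. Made for the flat white bottle with the red cap
- puck_green: round carrier puck in green plastic with a thin dark band round its side and a dark rubber floor in its pocket, 96 mm across and 30 mm high, 0.3 kg, loose on the bench. Round pocket 66 mm across, open at the top, 22 mm deep (its floor is 8 mm above the puck's underside), the mouth bevelled 6 mm wide at 45 degrees all round as a lead-in. Origin: centre of the underside, z up. Made for the wide jar with the green lid
- rail_clamp: bystander, to be left alone: black guide-rail clamp, a 42 x 36 x 34 mm block with a steel rod 84 mm long through it along its own x and a black star knob on top, 56 mm high, 0.22 kg, loose. Origin: centre of the underside
- cap_bin: bystander, to be left alone: small open grey bin full of white screw caps, 88 mm (its own x) x 74 mm (its own y), 40 mm high, 0.35 kg, loose. Origin: centre of the underside
There are look-alikes about, which are no part of the job. Leave any purple look-alike of the bottle_flask alone.

How it is judged:
By the outcome, as a careful person would: the job done as asked, in the order asked, and still so for the second after the job is handed in, with the robot touching nothing.
It also fails if it takes over 125 s, if anything falls off the work surface, if the arm or the gripper's body presses on something with over 40 N, if the wrist force passes 120 N, or if a joint passes its speed limit or range.

## Working session

There is one attempt and no reset: what is moved stays moved. The work goes in short steps, Python scripts to look and compute and a tool call to move; the robot and the scene stay as the last step left them, time stands still between calls to the robot, and variables do not carry over. Pictures are saved under pics/ and viewed, about 12 in all and at most 16, crops included, and the job is handed in when it is done.

Besides the shell and the picture viewer there is one more tool, called by a JSON object that holds its "method" and its "body", one argument or row to a line. apply_moves: Moves the arm, as the interface text tells. Its arguments: {"type":"object","properties":{"jaw":{"type":"array"},"offset":{"type":"array"},"spin":{"type":"array"},"squeeze":{"type":"number"}},"required":["jaw","offset","spin"]}

```bash
ls; mkdir -p pics; python3 - <<'E'
from plant import telemetry, eyes, job, bot
import cv2,numpy as np
print(telemetry.observe(), bot.tcp_to_tips)
for n in ["top","side"]:
    p=eyes.get_image(n); cv2.imwrite(f"pics/{n}0.png",cv2.cvtColor(p["image"],cv2.COLOR_RGB2BGR))
    print(n,p["intrinsics"],p["rvec"],p["tvec"],p["depth"].min(),p["depth"].max())
E
```

```text
pics
{'time': 0.0, 'qpos': array([-1.41019963,  0.41185634, -0.01272563,  1.59703258,  0.00559917,
        1.13429457, -0.0821989 ]), 'dq': array([-0.00054052, -0.0009613 , -0.00012287,  0.00133334, -0.00052059,
       -0.00102343, -0.00068547]), 'joint_torque': array([-5.49173565e-04, -5.87952054e+01,  6.41945153e-01, -2.91076934e+01,
       -5.37227502e-02,  1.82877289e-02,  1.25222359e-04]), 'position': array([0.14167772, 0.60824767, 0.24084082]), 'tcp_rot': array([ 1.14130177e-01,  9.93465499e-01, -7.76743553e-04, -3.68170696e-05]), 'contact_force': array([ 0.72651996, -1.07235503,  0.17042429]), 'ft_torque': array([ 0.01612461, -0.00564123,  0.00135206]), 'finger_gap': 0.08770966636500983} 0.019
top [[534.54444253   0.         275.40094576]
 [  0.         534.54444253 204.68531176]
 [  0.           0.           1.        ]] [ 2.14568178 -2.11064016  0.18441846] [-0.04699286  0.51368423  1.33878096] 0.0 2.3754294
side [[466.05076375   0.         282.03835322]
 [  0.         466.05076375 209.23447357]
 [  0.           0.           1.        ]] [ 0.14789159 -2.69272546  1.5208865 ] [0.50037162 0.06603682 1.1079057 ] 0.0 3.7214634
```

View pics/top0.png

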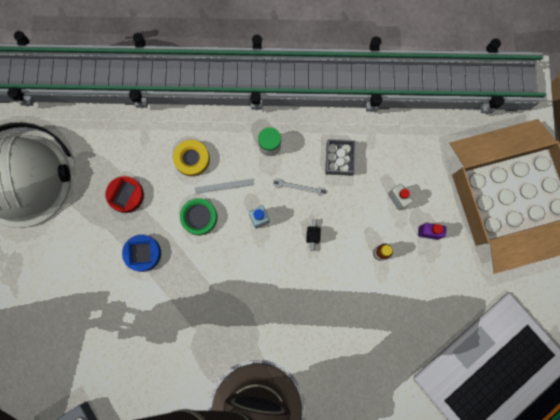

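View pics/side0.png

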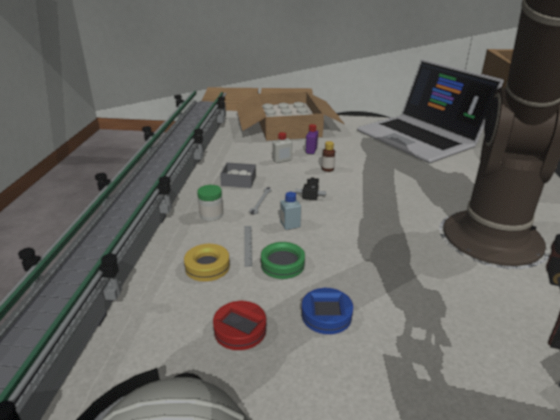

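The top view shows pucks yellow (190,157), red (124,194), green (198,216) and blue (141,253). The containers are the jar (269,139), square bottle (260,215), flask (402,197) and amber bottle (385,251). The purple look-alike is at (432,230), the bin at (340,157) and the clamp at (314,235).

```bash
cat > h.py <<'E'
from plant import telemetry, eyes, job, bot
import cv2,numpy as np
def cloud(p):
    K=p["intrinsics"];R=cv2.Rodrigues(np.array(p["rvec"]))[0];t=np.array(p["tvec"]).ravel()
    v,u=np.mgrid[:420,:560];d=p["depth"]
    c=np.stack([(u-K[0,2])/K[0,0]*d,(v-K[1,2])/K[1,1]*d,d],-1)
    w=(c-t)@R; w[d==0]=np.nan
    return w
def save(p,n): cv2.imwrite(f"pics/{n}.png",cv2.cvtColor(p["image"],cv2.COLOR_RGB2BGR))
E
cat > m.py <<'E'
from h import *
names={"bottle_amber":(.088,26),"bottle_square":(.088,26),"bottle_flask":(.09,24),"jar":(.073,60),"puck_yellow":(.03,96),"puck_blue":(.03,96),"puck_red":(.03,96),"puck_green":(.03,96),"rail_clamp":(.056,0),"cap_bin":(.04,0)}
for cam in ["top","side"]:
    p=eyes.get_image(cam);w=cloud(p)
    tb=w[(w[...,0]>.3)&(w[...,0]<.8)&(np.abs(w[...,1])<.3)&(np.abs(w[...,2])<.015)]
    print(cam,"table z",np.median(tb[:,2]))
    for n,(z,d) in names.items():
        for m in eyes.masks_of(p,n)[:2]:
            k=m["mask"]&np.isfinite(w[...,2])
            q=w[k]; top=q[q[:,2]>z-.006]; s=f"{n:14s} {m['score']:.2f} rect {np.round(m['rect'])} zmax {np.percentile(q[:,2],97):.3f} n {len(top)}"
            if len(top)>4:
                c,r=cv2.minEnclosingCircle((top[:,:2]*1000).astype(np.float32))
                rc=cv2.minAreaRect((top[:,:2]*1000).astype(np.float32))
                s+=f" topmean {np.round(top[:,:2].mean(0)*1000)} circ {np.round(c,1)} {2*r:.0f} rect {np.round(rc[0],1)} {np.round(rc[1])} {rc[2]:.0f}"
            print(s)
E
python3 m.py
```

```text
top table z 0.0004834647306654424
bottle_amber   0.78 rect [384. 254.  17.  17.] zmax 0.092 n 89 topmean [ 399. -315.] circ [ 398.3 -315. ] 27 rect [ 397.8 -313.9] [25. 25.] 89
bottle_square  0.59 rect [259. 217.  18.  22.] zmax 0.091 n 88 topmean [483.   4.] circ [483.4   3.6] 27 rect [482.8   4.5] [25. 25.] 2
bottle_flask   0.96 rect [399. 194.  23.  23.] zmax 0.094 n 70 topmean [ 541. -362.] circ [ 541.9 -362.3] 25 rect [ 541.1 -361.9] [23. 21.] 22
bottle_flask   0.92 rect [434. 232.  30.  14.] zmax 0.094 n 76 topmean [ 454. -443.] circ [ 453.7 -442.7] 25 rect [ 453.  -442.8] [23. 23.] 77
jar            0.84 rect [269. 142.  28.  31.] zmax 0.078 n 412 topmean [685. -19.] circ [685.2 -19.5] 61 rect [685.5 -19. ] [59. 57.] 1
jar            0.63 rect [193. 158.  33.  40.] zmax 0.035 n 0
puck_yellow    0.50 rect [142. 254.  37.  38.] zmax 0.035 n 652 topmean [387. 305.] circ [388.7 306. ] 97 rect [386.2 305.9] [91. 91.] 74
puck_blue      0.66 rect [142. 252.  43.  34.] zmax 0.035 n 713 topmean [387. 308.] circ [387.5 307.9] 98 rect [387.  307.9] [96. 94.] 52
puck_red       0.89 rect [
[... 1768 characters left out ...]
ed       0.70 rect [241. 325.  53.  50.] zmax 0.032 n 1188 topmean [540. 368.] circ [540.6 364.6] 97 rect [540.4 365.3] [94. 95.] 9
puck_green     0.76 rect [284. 262.  48.  38.] zmax 0.032 n 575 topmean [482. 170.] circ [484.8 166.9] 98 rect [482.4 167.1] [92. 95.] 8
rail_clamp     0.94 rect [311. 187.  31.  28.] zmax 0.057 n 73 topmean [ 435. -133.] circ [ 434.8 -136.3] 36 rect [ 436.4 -135.4] [34. 32.] 82
rail_clamp     0.52 rect [282. 148.  21.  33.] zmax 0.090 n 216 topmean [ 540. -353.] circ [ 541.5 -358.5] 63 rect [ 541.4 -359.1] [61. 34.] 34
cap_bin        0.70 rect [239. 177.  41.  27.] zmax 0.041 n 196 topmean [ 650. -204.] circ [ 649.7 -205.8] 116 rect [ 649.7 -206.6] [81. 90.] 89
```

```bash
cat > y.py <<'E'
from h import *
def near(w,c,r): return np.hypot(w[...,0]*1e3-c[0],w[...,1]*1e3-c[1])<r
B={"sq":(483,5.5,.055,.072,34),"flask":(541.5,-360,.055,.075,40)}
P={"blue":(387,309),"red":(541,363.5)}
out=[]
for cam in ["top","side"]:
    p=eyes.get_image(cam);w=cloud(p);z=w[...,2]
    for n,(x,y,a,b,r) in B.items():
        q=w[near(w,(x,y),r)&(z>a)&(z<b)];rc=cv2.minAreaRect((q[:,:2]*1e3).astype(np.float32));print(cam,n,len(q),np.round(rc[0],1),np.round(rc[1],1),round(rc[2],1))
    g=p["image"].max(-1)
    for n,c in P.items():
        for nm,k in (("z",near(w,c,42)&(z<.018)),("dark",near(w,c,40)&(g<75)&(p["image"].std(-1)<12))):
            q=w[k]
            if len(q)<5: print(n,nm,len(q));continue
            rc=cv2.minAreaRect((q[:,:2]*1e3).astype(np.float32));print(cam,n,nm,len(q),np.round(rc[0],1),np.round(rc[1],1),round(rc[2],1))
    s=6 if cam=="top" else 4
    boxes=[(105,175,45,45),(120,232,45,45),(240,195,45,45),(385,175,45,45)] if cam=="top" else [(208,298,68,52),(295,285,68,52),(270,185,45,52),(262,128,45,52)]
    t=[cv2.resize(p["image"][v:v+b,u:u+a],(a*s,b*s),interpolation=cv2.INTER_CUBIC) for u,v,a,b in boxes]
    if cam=="top": out.append(np.vstack([np.hstack(t[:2]),np.hstack(t[2:])]))
    else: out+=t
cv2.imwrite("pics/crop1.png",out[0][...,::-1]); cv2.imwrite("pics/crop2.png",np.hstack(out[1:3])[...,::-1])
E
python3 y.py
```

```text
top sq 172 [483.5   3.8] [42.2 41.5] 26.5
top flask 205 [ 541.8 -362.5] [57.3 30.8] 31.1
top blue z 297 [387.7 310.9] [47.8 47.3] 6.9
top blue dark 272 [387.6 311.5] [43.7 43.1] 7.0
top red z 285 [544.  365.4] [38.  63.8] 65.6
top red dark 255 [543.2 366.3] [32.9 59.5] 64.6
side sq 179 [483.5   5.3] [41.9 44.2] 25.6
side flask 130 [ 539.9 -357.7] [59.6 35.1] 24.3
side blue z 387 [385.8 302.9] [47.4 41.3] 6.4
side blue dark 318 [386.4 306.2] [47.2 42.9] 5.1
side red z 441 [542. 358.] [34.2 59. ] 66.5
side red dark 364 [542.1 358.2] [30.4 57.8] 66.4
```

View pics/crop1.png

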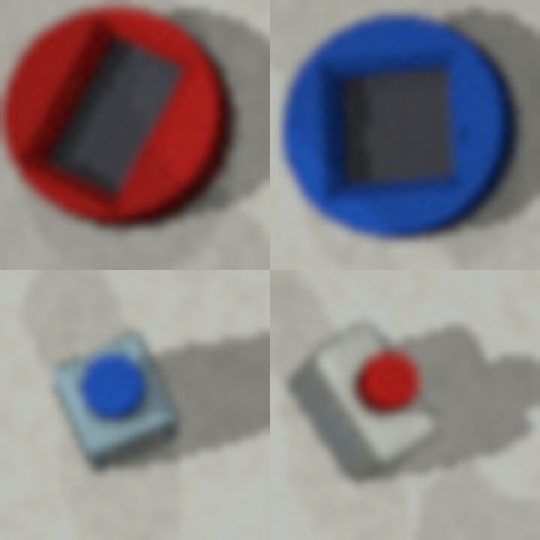

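The crops give these yaws: square bottle about 26°, flask long axis about 31°, blue pocket about 6.5°, red pocket long axis about -24.4°. The tool's jaw axis is at 76.9° now. I'll start with the square bottle, which needs +39°.

{"method": "apply_moves", "body": {
  "jaw": [0,0,0,0,0,0,0,0,0,0,0,0],
  "offset": [
    [24,-43,0],
    [24,-43,0],
    [24,-43,0],
    [24,-43,0],
    [24,-43,0],
    [24,-43,0],
    [24,-43,0],
    [24,-43,0],
    [24,-43,0],
    [24,-43,0],
    [24,-43,0],
    [24,-43,0]
  ],
  "spin": [3.25,3.25,3.25,3.25,3.25,3.25,3.25,3.25,3.25,3.25,3.25,3.25],
  "squeeze": 20
}}

```text
time: 2.5
position: [0.4305, 0.0908, 0.2422]
tcp_rot: [-0.225, 0.974, 0.0, 0.001]
contact_force: [0.8, 1.3, 0.0]
finger_gap: 0.0877
```

{"method": "apply_moves", "body": {
  "jaw": [0,0,0,0,0,0,0,0,0,0,0,0],
  "offset": [
    [18,-29,0],
    [18,-29,0],
    [17,-28,0],
    [0,0,0],
    [0,0,-30],
    [0,0,-40],
    [0,0,-40],
    [0,0,-40],
    [0,0,-24],
    [0,0,-15],
    [0,0,-5],
    [0,0,0]
  ],
  "spin": [0,0,0,0,0,0,0,0,0,0,0,0]
}}

```text
time: 3.7
position: [0.4823, 0.0072, 0.0474]
tcp_rot: [-0.224, 0.975, 0.0, -0.001]
contact_force: [0.5, -0.0, 0.2]
finger_gap: 0.0879
```

{"method": "apply_moves", "body": {
  "jaw": [0.3,0.4,0.5,0.6,0.7,0.7,0.7,0.7],
  "offset": [
    [0,0,0],
    [0,0,0],
    [0,0,0],
    [0,0,0],
    [0,0,0],
    [0,0,0],
    [0,0,0],
    [0,0,0]
  ],
  "spin": [0,0,0,0,0,0,0,0]
}}

```text
time: 4.5
position: [0.483, 0.0066, 0.0478]
tcp_rot: [-0.224, 0.975, -0.0, 0.0]
contact_force: [0.7, -1.4, 3.3]
finger_gap: 0.0421
```

{"method": "apply_moves", "body": {
  "jaw": [0.7,0.7,0.7,0.7,0.7,0.7,0.7,0.7,0.7,0.7,0.7,0.7],
  "offset": [
    [0,0,20],
    [0,0,40],
    [0,0,20],
    [-12,38,0],
    [-12,38,0],
    [-12,38,0],
    [-12,38,0],
    [-12,38,0],
    [-12,38,0],
    [-12,38,0],
    [-12,36,0],
    [0,0,0]
  ],
  "spin": [0,0,0,-2.5,-2.5,-2.5,-2.5,-2.5,-2.5,-2.5,-2,0]
}}

```text
time: 5.7
position: [0.384, 0.314, 0.1272]
tcp_rot: [-0.059, 0.998, 0.001, -0.001]
contact_force: [-0.4, -0.4, -1.2]
finger_gap: 0.0419
```

```bash
cat > look.py <<'E'
import sys
from h import *
n=sys.argv[1]
a=eyes.get_image("wrist");b=eyes.get_image("top");c=eyes.get_image("side")
s=telemetry.observe();print(s["position"],s["finger_gap"],s["contact_force"])
im=np.hstack([cv2.resize(x["image"],(400,300)) for x in (a,c)])
u0,v0=90,120
im2=cv2.resize(b["image"][110:290,80:320],(400,300),interpolation=cv2.INTER_CUBIC)
im3=cv2.resize(c["image"][220:370,170:370],(400,300),interpolation=cv2.INTER_CUBIC)
cv2.imwrite(f"pics/{n}.png",np.vstack([im,np.hstack([im2,im3])])[...,::-1])
E
python3 look.py l1
```

```text
[0.38646007 0.30798732 0.12722765] 0.041571616671648985 [-0.10828058  0.07932696 -1.41941241]
```

View pics/l1.png

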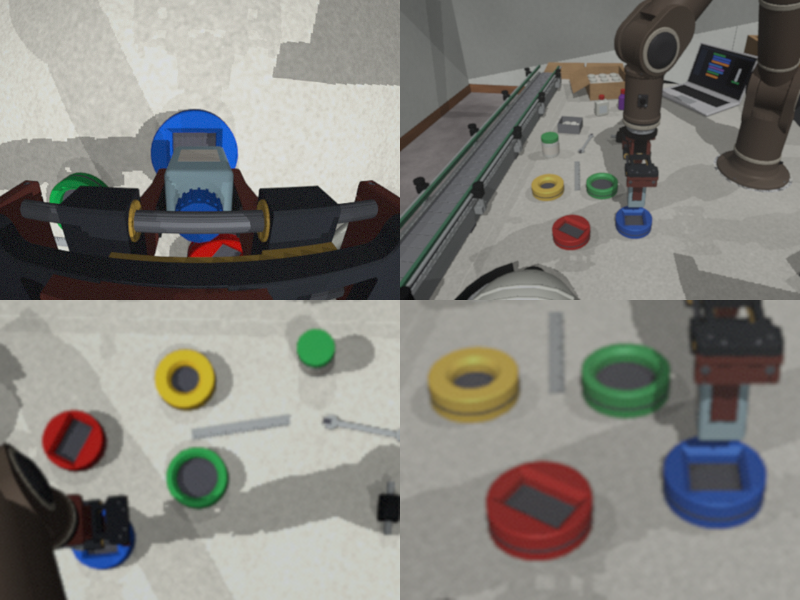

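The square bottle is held upright over the blue puck. Lowering it.

{"method": "apply_moves", "body": {
  "jaw": [0.7,0.7,0.7,0.7,0.7,0.7,0.7,0.7,0.7,0.7],
  "offset": [
    [0,1,-15],
    [0,0,-15],
    [0,0,-12],
    [0,0,-5],
    [0,0,-5],
    [0,0,-3],
    [0,0,-3],
    [0,0,-2],
    [0,0,-2],
    [0,0,0]
  ],
  "spin": [0,0,0,0,0,0,0,0,0,0]
}}

```text
time: 6.85
position: [0.3867, 0.3097, 0.0656]
tcp_rot: [-0.056, 0.998, -0.0, -0.0]
contact_force: [-0.1, 0.7, -1.4]
finger_gap: 0.042
```

{"method": "apply_moves", "body": {
  "jaw": [0.7,0.7,0.7,0.7,0.7,0.7,0.7],
  "offset": [
    [0,0,-3],
    [0,0,-2],
    [0,0,-2],
    [0,0,-1],
    [0,0,-1],
    [0,0,-1],
    [0,0,0]
  ],
  "spin": [0,0,0,0,0,0,0]
}}

```text
time: 7.55
position: [0.3868, 0.3097, 0.0559]
tcp_rot: [-0.056, 0.998, 0.0, -0.0]
contact_force: [-0.0, -0.2, 1.5]
finger_gap: 0.0422
```

{"method": "apply_moves", "body": {
  "jaw": [0.7,0.7,0.5,0.45,0.35,0.2,0,0,0,0,0,0],
  "offset": [
    [0,0,-0.5],
    [0,0,0],
    [0,0,0],
    [0,0,0],
    [0,0,0],
    [0,0,0],
    [0,0,0],
    [0,0,0],
    [0,0,20],
    [0,0,40],
    [0,0,40],
    [0,0,40]
  ],
  "spin": [0,0,0,0,0,0,0,0,0,0,0,0]
}}

```text
time: 8.75
position: [0.3866, 0.3093, 0.1966]
tcp_rot: [-0.056, 0.998, -0.0, -0.0]
contact_force: [1.2, 0.9, -0.5]
finger_gap: 0.0878
```

{"method": "apply_moves", "body": {
  "jaw": [0,0,0,0,0,0,0,0,0,0,0,0],
  "offset": [
    [33,-36,0],
    [33,-36,0],
    [33,-36,0],
    [33,-36,0],
    [33,-36,0],
    [33,-36,0],
    [33,-36,0],
    [33,-36,0],
    [33,-37,0],
    [0,0,0],
    [0,0,-30],
    [0,0,-40]
  ],
  "spin": [0,0,0,0,0,0,0,0,0,0,0,0]
}}

```text
time: 9.95
position: [0.6852, -0.0156, 0.1261]
tcp_rot: [-0.055, 0.998, 0.0, 0.002]
contact_force: [1.0, 1.0, -0.6]
finger_gap: 0.0881
```

{"method": "apply_moves", "body": {
  "jaw": [0,0,0,0,0,0.15,0.25,0.35,0.45,0.5,0.5,0.5],
  "offset": [
    [0,0,-30],
    [0,0,-25],
    [0,0,-19.5],
    [0,0,-5],
    [0,0,0],
    [0,0,0],
    [0,0,0],
    [0,0,0],
    [0,0,0],
    [0,0,0],
    [0,0,0],
    [0,0,0]
  ],
  "spin": [0,0,0,0,0,0,0,0,0,0,0,0]
}}

```text
time: 11.15
position: [0.6845, -0.016, 0.0468]
tcp_rot: [-0.056, 0.998, -0.0, 0.001]
contact_force: [-1.1, -2.1, 5.4]
finger_gap: 0.0596
```

{"method": "apply_moves", "body": {
  "jaw": [0.5,0.5,0.5,0.5,0.5,0.5,0.5,0.5,0.5,0.5,0.5,0.5],
  "offset": [
    [0,0,20],
    [0,0,40],
    [0,0,20],
    [-29,26,0],
    [-29,26,0],
    [-29,26,0],
    [-29,26,0],
    [-29,26,0],
    [-29,26,0],
    [-26,26,0],
    [0,0,0],
    [0,0,0]
  ],
  "spin": [0,0,0,0,0,0,0,0,0,0,0,0],
  "squeeze": 25
}}

```text
time: 12.35
position: [0.4831, 0.1677, 0.1257]
tcp_rot: [-0.057, 0.998, 0.0, -0.0]
contact_force: [0.3, -0.1, -2.2]
finger_gap: 0.0599
```

```bash
python3 look.py l2
```

```text
[0.48449887 0.16579759 0.12569011] 0.059446086744171144 [ 0.18858279  0.06108218 -1.98755073]
```

View pics/l2.png

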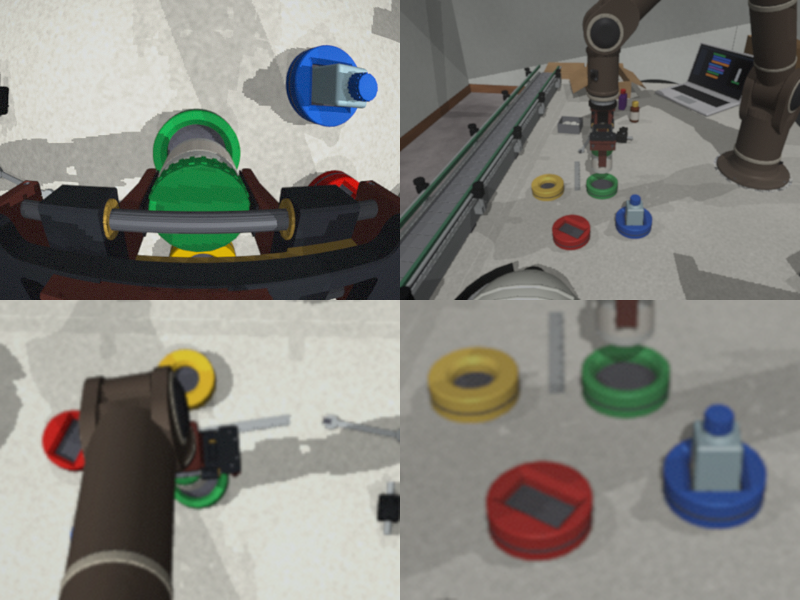

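The square bottle is standing in the blue puck, and the jar is held over the green one. Lowering the jar.

{"method": "apply_moves", "body": {
  "jaw": [0.5,0.5,0.5,0.5,0.5,0.5,0.5,0.5,0.5,0.5],
  "offset": [
    [0,0,-15],
    [0,0,-15],
    [0,0,-12],
    [0,0,-5],
    [0,0,-5],
    [0,0,-3],
    [0,0,-3],
    [0,0,-2],
    [0,0,-2],
    [0,0,0]
  ],
  "spin": [0,0,0,0,0,0,0,0,0,0]
}}

```text
time: 13.5
position: [0.4837, 0.1668, 0.0636]
tcp_rot: [-0.056, 0.998, 0.0, -0.0]
contact_force: [1.1, 0.0, -2.3]
finger_gap: 0.0599
```

{"method": "apply_moves", "body": {
  "jaw": [0.5,0.5,0.5,0.5,0.5,0.5],
  "offset": [
    [0,0,-3],
    [0,0,-2],
    [0,0,-2],
    [0,0,-1],
    [0,0,-0.5],
    [0,0,0]
  ],
  "spin": [0,0,0,0,0,0]
}}

```text
time: 14.1
position: [0.4837, 0.1667, 0.0551]
tcp_rot: [-0.056, 0.998, -0.0, -0.0]
contact_force: [-0.5, -0.2, -1.3]
finger_gap: 0.0599
```

{"method": "apply_moves", "body": {
  "jaw": [0.5,0.5,0.5,0.5],
  "offset": [
    [0,0,-0.5],
    [0,0,-0.5],
    [0,0,-0.5],
    [0,0,0]
  ],
  "spin": [0,0,0,0]
}}

```text
time: 14.5
position: [0.4839, 0.1668, 0.0547]
tcp_rot: [-0.056, 0.998, 0.0, 0.0]
contact_force: [-3.4, -0.9, 11.3]
finger_gap: 0.0596
```

{"method": "apply_moves", "body": {
  "jaw": [0.5,0.25,0.15,0,0,0,0,0,0,0,0,0],
  "offset": [
    [0,0,0.5],
    [0,0,0],
    [0,0,0],
    [0,0,0],
    [0,0,0],
    [0,0,20],
    [0,0,40],
    [0,0,40],
    [0,0,41],
    [0,-48,0],
    [0,-48,0],
    [0,-48,0]
  ],
  "spin": [0,0,0,0,0,0,0,0,0,0,0,0]
}}

```text
time: 15.7
position: [0.4837, 0.0215, 0.1956]
tcp_rot: [-0.056, 0.998, 0.0, 0.001]
contact_force: [1.5, -0.9, 0.7]
finger_gap: 0.0876
```

{"method": "apply_moves", "body": {
  "jaw": [0,0,0,0,0,0,0,0,0,0,0,0],
  "offset": [
    [7,-48,0],
    [7,-48,0],
    [7,-48,0],
    [7,-48,0],
    [7,-48,0],
    [7,-48,0],
    [7,-48,0],
    [8,-47,0],
    [0,0,0],
    [0,0,0],
    [0,0,-30],
    [0,0,-30]
  ],
  "spin": [3.1,3.1,3.1,3.1,3.1,3.1,3.1,3.1,0,0,0,0]
}}

```text
time: 16.9
position: [0.5422, -0.3581, 0.1351]
tcp_rot: [-0.27, 0.963, -0.0, 0.001]
contact_force: [0.6, 0.2, -0.5]
finger_gap: 0.0881
```

```bash
python3 look.py l3
```

```text
[ 0.54055064 -0.35740945  0.13373297] 0.08754337591163117 [-0.19367865 -0.80070615  0.56489298]
```

View pics/l3.png

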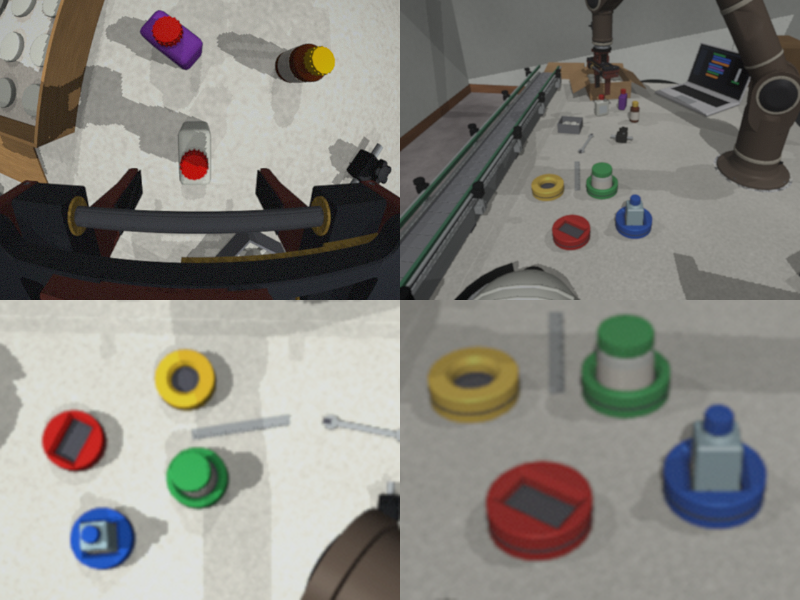

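The jar is in the green puck, and the white flask is aligned under the open jaws. Descending to it.

{"method": "apply_moves", "body": {
  "jaw": [0,0,0,0,0,0.3,0.45,0.6,0.75,0.8,0.8,0.8],
  "offset": [
    [0,-2,-30],
    [0,0,-25],
    [0,0,-20],
    [0,0,-9],
    [0,0,0],
    [0,0,0],
    [0,0,0],
    [0,0,0],
    [0,0,0],
    [0,0,0],
    [0,0,0],
    [0,0,0]
  ],
  "spin": [0,0,0,0,0,0,0,0,0,0,0,0],
  "squeeze": 20
}}

```text
time: 18.25
position: [0.5408, -0.3623, 0.0511]
tcp_rot: [-0.269, 0.963, 0.0, -0.0]
contact_force: [0.2, -0.4, 1.1]
finger_gap: 0.0353
```

{"method": "apply_moves", "body": {
  "jaw": [0.8,0.8,0.8,0.8,0.8,0.8,0.8,0.8,0.8,0.8,0.8,0.8],
  "offset": [
    [0,0,0],
    [0,0,0],
    [0,0,20],
    [0,0,40],
    [0,0,40],
    [0,0,10],
    [0,40,0],
    [0,40,0],
    [0,40,0],
    [0,40,0],
    [0,40,0],
    [0,40,0]
  ],
  "spin": [0,0,0,0,0,0,-3,-3,-3,-3,-3,-3]
}}

```text
time: 19.45
position: [0.54, -0.1205, 0.1603]
tcp_rot: [-0.114, 0.994, 0.0, -0.001]
contact_force: [0.9, 0.1, -1.1]
finger_gap: 0.0325
```

{"method": "apply_moves", "body": {
  "jaw": [0.8,0.8,0.8,0.8,0.8,0.8,0.8,0.8,0.8,0.8,0.8,0.8],
  "offset": [
    [0,40,0],
    [0,40,0],
    [0,40,0],
    [0,40,0],
    [0,40,0],
    [0,40,0],
    [0,40,0],
    [0,40,0],
    [0,40,0],
    [0,40,0],
    [0,40,0],
    [0,30,0]
  ],
  "spin": [-3,-3,-3,-3,-3,-3,-3,-3,-3,-3,-3,-3]
}}

```text
time: 20.65
position: [0.5394, 0.3507, 0.1599]
tcp_rot: [0.198, 0.98, -0.0, -0.001]
contact_force: [-0.2, 0.2, -1.3]
finger_gap: 0.0318
```

{"method": "apply_moves", "body": {
  "jaw": [0.8,0.8,0.8,0.8,0.8,0.8,0.8,0.8,0.8,0.8],
  "offset": [
    [1,8,0],
    [0,5,0],
    [0,0,-20],
    [0,0,-20],
    [0,0,-20],
    [0,0,0],
    [0,0,0],
    [0,0,0],
    [0,0,0],
    [0,0,0]
  ],
  "spin": [-1.5,0,0,0,0,0,0,0,0,0]
}}

```text
time: 21.65
position: [0.5422, 0.3609, 0.1021]
tcp_rot: [0.211, 0.978, 0.001, 0.0]
contact_force: [0.5, 0.6, -1.6]
finger_gap: 0.0317
```

```bash
python3 look.py l4
```

```text
[0.54186516 0.36088666 0.10157265] 0.03203198230512668 [ 0.62434513  1.10060515 -2.09940383]
```

View pics/l4.png

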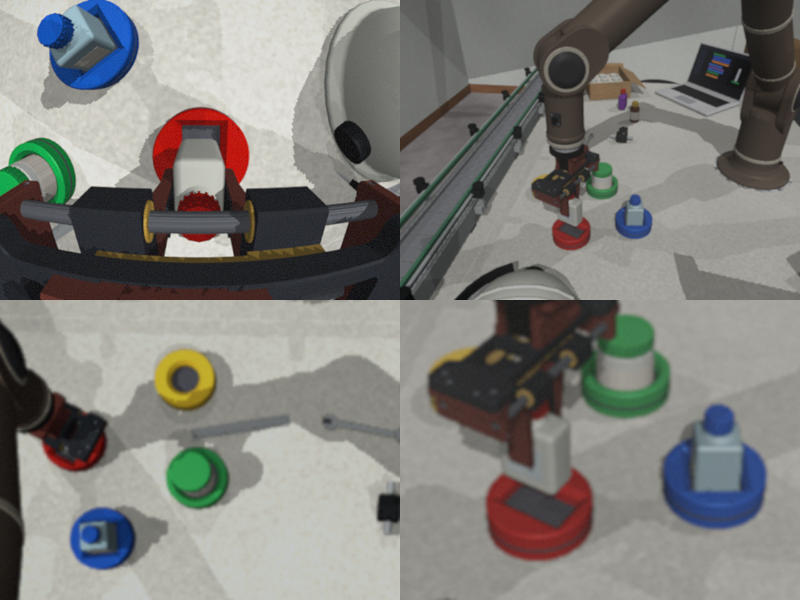

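```bash
python3 - <<'E'
from h import *
a=np.radians(65.6);d=np.array([np.cos(a),np.sin(a)]);e=np.array([-d[1],d[0]])
for cam in ["top","side"]:
    w=cloud(eyes.get_image(cam)).reshape(-1,3);w=w[(w[:,2]>.05)&(w[:,2]<.3)&(w[:,1]>.4)]
    r=w[:,:2]-[.54,.3635];s=r@d;t=r@e
    k=(np.abs(t)<.07)&(s>.06);o=np.argsort(s[k])[::40][:12]
    print(cam,np.round(np.c_[s[k],t[k],w[k][:,2]][o]*1e3))
E
```

```text
top [[191.  69. 108.]
 [206.  67. 126.]
 [216.  45. 121.]
 [222.  50. 130.]
 [227.  70. 130.]
 [233.  47. 129.]
 [237.  24. 120.]
 [242.  18. 122.]
 [245.  47. 128.]
 [249.  18. 119.]
 [253.  42. 129.]
 [256.  19. 122.]]
side [[ 60.   1. 205.]
 [ 62. -27. 206.]
 [ 64. -15. 205.]
 [ 66.  29. 205.]
 [ 68.  30. 198.]
 [ 70. -16. 205.]
 [ 71.   1. 205.]
 [ 73. -24. 205.]
 [ 74.   7. 206.]
 [ 76.  30. 207.]
 [ 77.  30. 202.]
 [ 78. -13. 165.]]
```

The helmet is clear of the gripper: about 190 mm away, and the gripper reaches 89 mm. Lowering the flask.

{"method": "apply_moves", "body": {
  "jaw": [0.8,0.8,0.8,0.8,0.8,0.8,0.8,0.8,0.8],
  "offset": [
    [-1,2,-6],
    [0,0,-8],
    [0,0,-5],
    [0,0,-4],
    [0,0,-3],
    [0,0,-3],
    [0,0,-2],
    [0,0,-2],
    [0,0,0]
  ],
  "spin": [0,0,0,0,0,0,0,0,0]
}}

```text
time: 22.8
position: [0.5407, 0.3627, 0.0679]
tcp_rot: [0.211, 0.978, -0.0, -0.0]
contact_force: [-0.3, -0.3, -0.3]
finger_gap: 0.0322
```

{"method": "apply_moves", "body": {
  "jaw": [0.8,0.8,0.8,0.8,0.8,0.8],
  "offset": [
    [0,0,-2],
    [0,0,-2],
    [0,0,-2],
    [0,0,-1],
    [0,0,-1],
    [0,0,0]
  ],
  "spin": [0,0,0,0,0,0]
}}

```text
time: 23.4
position: [0.5407, 0.3626, 0.06]
tcp_rot: [0.211, 0.978, -0.0, -0.0]
contact_force: [0.3, -1.0, -1.7]
finger_gap: 0.0318
```

{"method": "apply_moves", "body": {
  "jaw": [0.8,0.8,0.8],
  "offset": [
    [0,0,-0.5],
    [0,0,-0.5],
    [0,0,0]
  ],
  "spin": [0,0,0]
}}

```text
time: 23.7
position: [0.5409, 0.3627, 0.0593]
tcp_rot: [0.211, 0.978, 0.0, 0.0]
contact_force: [-0.0, -0.2, -0.0]
finger_gap: 0.0321
```

{"method": "apply_moves", "body": {
  "jaw": [0.8,0.8,0.8],
  "offset": [
    [0,0,-0.5],
    [0,0,-0.5],
    [0,0,0]
  ],
  "spin": [0,0,0]
}}

```text
time: 24.0
position: [0.5409, 0.3627, 0.0592]
tcp_rot: [0.211, 0.978, 0.0, -0.0]
contact_force: [-2.0, -2.2, 8.4]
finger_gap: 0.0315
```

{"method": "apply_moves", "body": {
  "jaw": [0.8,0.6,0.5,0.35,0.2,0,0,0,0,0,0,0],
  "offset": [
    [0,0,0.5],
    [0,0,0],
    [0,0,0],
    [0,0,0],
    [0,0,0],
    [0,0,0],
    [0,0,0],
    [0,0,0],
    [0,0,20],
    [0,0,40],
    [0,0,40],
    [0,0,40]
  ],
  "spin": [0,0,0,0,0,0,0,0,0,0,0,0]
}}

```text
time: 25.2
position: [0.5406, 0.3624, 0.2001]
tcp_rot: [0.211, 0.978, -0.0, -0.0]
contact_force: [0.8, 0.4, 0.3]
finger_gap: 0.0879
```

{"method": "apply_moves", "body": {
  "jaw": [0,0,0,0,0,0,0,0,0,0,0,0],
  "offset": [
    [-10,-48,0],
    [-10,-48,0],
    [-10,-48,0],
    [-10,-48,0],
    [-10,-48,0],
    [-10,-48,0],
    [-10,-48,0],
    [-10,-48,0],
    [-10,-48,0],
    [-10,-48,0],
    [-10,-48,0],
    [-10,-48,0]
  ],
  "spin": [0,0,0,0,0,0,0,0,0,0,0,0]
}}

```text
time: 26.4
position: [0.4202, -0.2151, 0.1991]
tcp_rot: [0.21, 0.978, 0.0, 0.001]
contact_force: [0.9, 0.6, 0.6]
finger_gap: 0.0877
```

{"method": "apply_moves", "body": {
  "jaw": [0,0,0,0,0,0,0,0,0,0],
  "offset": [
    [-11,-48,0],
    [-11,-40,0],
    [0,-11,0],
    [0,0,0],
    [0,0,-30],
    [0,0,-40],
    [0,0,-40],
    [0,0,-30],
    [0,0,-11],
    [0,0,0]
  ],
  "spin": [0,0,0,0,0,0,0,0,0,0]
}}

```text
time: 27.4
position: [0.3987, -0.3106, 0.0467]
tcp_rot: [0.21, 0.978, 0.001, -0.001]
contact_force: [0.4, 0.0, -0.5]
finger_gap: 0.0875
```

{"method": "apply_moves", "body": {
  "jaw": [0.3,0.4,0.5,0.6,0.7,0.7,0.7,0.7,0.7],
  "offset": [
    [0,0,0],
    [0,0,0],
    [0,0,0],
    [0,0,0],
    [0,0,0],
    [0,0,0],
    [0,0,0],
    [0,0,0],
    [0,0,0]
  ],
  "spin": [0,0,0,0,0,0,0,0,0]
}}

```text
time: 28.3
position: [0.3988, -0.3128, 0.0479]
tcp_rot: [0.211, 0.978, -0.0, 0.0]
contact_force: [-1.3, -1.7, 4.6]
finger_gap: 0.0395
```

```bash
python3 - <<'E'
from h import *
for cam in ["top","side"]:
    p=eyes.get_image(cam);w=cloud(p);i=p["image"].astype(int)
    nr=np.hypot(w[...,0]-.643,w[...,1]-.191)<.06
    for nm,k in (("ring",nr&(w[...,2]>.024)&(w[...,2]<.045)),("floor",nr&(w[...,2]<.02)&(i.max(-1)<90)&(np.hypot(w[...,0]-.643,w[...,1]-.191)<.03))):
        c,r=cv2.minEnclosingCircle((w[k][:,:2]*1e3).astype(np.float32));print(cam,nm,k.sum(),np.round(c,1),round(2*r,1))
E
```

```text
top ring 742 [644.6 190.5] 97.7
top floor 169 [646.4 194. ] 41.8
side ring 861 [644.1 192.8] 98.6
side floor 115 [646.7 183.4] 40.6
```

{"method": "apply_moves", "body": {
  "jaw": [0.7,0.7,0.7,0.7,0.7,0.7,0.7,0.7,0.7,0.7,0.7,0.7],
  "offset": [
    [0,0,20],
    [0,0,40],
    [0,0,40],
    [0,0,15],
    [20,40,0],
    [20,40,0],
    [20,40,0],
    [20,40,0],
    [20,40,0],
    [20,40,0],
    [20,40,0],
    [20,40,0]
  ],
  "spin": [0,0,0,0,0,0,0,0,0,0,0,0]
}}

```text
time: 29.6
position: [0.5586, 0.0101, 0.1621]
tcp_rot: [0.21, 0.978, 0.0, -0.001]
contact_force: [1.5, 0.3, -0.9]
finger_gap: 0.0401
```

{"method": "apply_moves", "body": {
  "jaw": [0.7,0.7,0.7,0.7,0.7,0.7,0.7,0.7,0.7,0.7,0.7,0.7],
  "offset": [
    [17,36,0],
    [17,36,0],
    [17,36,0],
    [17,36,0],
    [17,38,0],
    [0,0,0],
    [0,0,-20],
    [0,0,-20],
    [0,0,-20],
    [0,0,0],
    [0,0,0],
    [0,0,0]
  ],
  "spin": [0,0,0,0,0,0,0,0,0,0,0,0]
}}

```text
time: 30.8
position: [0.6442, 0.1897, 0.1036]
tcp_rot: [0.211, 0.978, 0.0, 0.0]
contact_force: [0.1, 0.6, -0.4]
finger_gap: 0.0398
```

```bash
python3 look.py l5
```

```text
[0.6442449  0.18983671 0.10369784] 0.039868864996342374 [ 0.14437055 -0.24668457 -1.53193315]
```

View pics/l5.png

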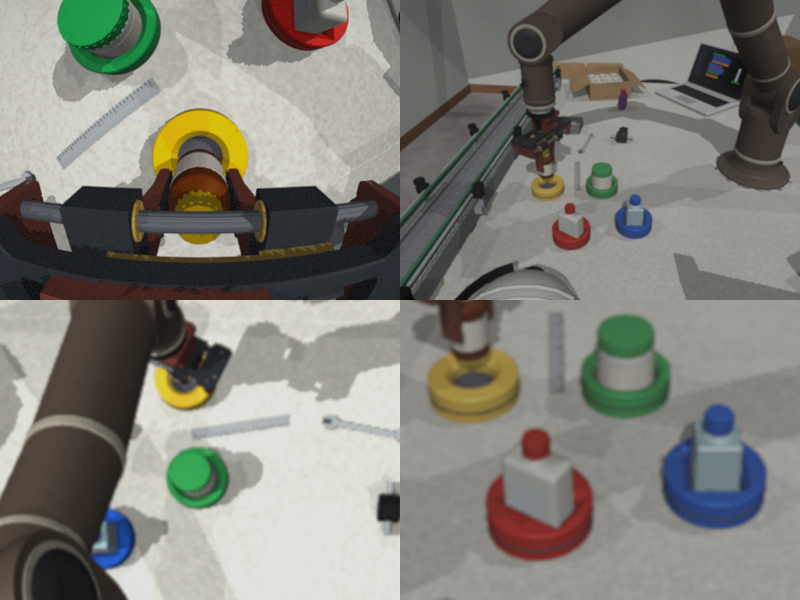

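The flask is seated in red. The amber bottle hangs centred over the yellow pocket, so I'll lower it.

{"method": "apply_moves", "body": {
  "jaw": [0.7,0.7,0.7,0.7,0.7,0.7,0.7,0.7,0.7,0.7],
  "offset": [
    [0,1.5,-10],
    [0,0,-10],
    [0,0,-5],
    [0,0,-4],
    [0,0,-3],
    [0,0,-2],
    [0,0,-2],
    [0,0,-2],
    [0,0,-2],
    [0,0,0]
  ],
  "spin": [0,0,0,0,0,0,0,0,0,0]
}}

```text
time: 31.95
position: [0.6436, 0.1913, 0.0624]
tcp_rot: [0.21, 0.978, -0.0, -0.0]
contact_force: [0.2, 0.0, -1.5]
finger_gap: 0.0399
```

{"method": "apply_moves", "body": {
  "jaw": [0.7,0.7,0.7,0.7,0.7],
  "offset": [
    [0,0,-2],
    [0,0,-2],
    [0,0,-2],
    [0,0,-0.5],
    [0,0,0]
  ],
  "spin": [0,0,0,0,0]
}}

```text
time: 32.45
position: [0.6437, 0.1912, 0.0561]
tcp_rot: [0.211, 0.978, 0.0, -0.0]
contact_force: [0.1, 0.1, -1.8]
finger_gap: 0.0396
```

{"method": "apply_moves", "body": {
  "jaw": [0.7,0.7,0.7],
  "offset": [
    [0,0,-0.5],
    [0,0,-0.5],
    [0,0,0]
  ],
  "spin": [0,0,0]
}}

```text
time: 32.75
position: [0.6438, 0.1912, 0.056]
tcp_rot: [0.211, 0.978, 0.0, 0.0]
contact_force: [-3.7, -0.9, 4.7]
finger_gap: 0.0401
```

Contact with the floor. Releasing, backing off, then checking.

{"method": "apply_moves", "body": {
  "jaw": [0.7,0.5,0.4,0.3,0.15,0,0,0,0,0,0,0],
  "offset": [
    [0,0,0],
    [0,0,0],
    [0,0,0],
    [0,0,0],
    [0,0,0],
    [0,0,0],
    [0,0,0],
    [0,0,20],
    [0,0,40],
    [0,0,40],
    [0,0,40],
    [0,0,20]
  ],
  "spin": [0,0,0,0,0,0,0,0,0,0,0,0]
}}

```text
time: 33.95
position: [0.6451, 0.1911, 0.2191]
tcp_rot: [0.211, 0.978, 0.001, 0.002]
contact_force: [0.0, 0.2, -0.2]
finger_gap: 0.0875
```

{"method": "apply_moves", "body": {
  "jaw": [0,0,0,0,0,0,0,0,0,0,0,0],
  "offset": [
    [-10,-48,0],
    [-10,-48,0],
    [-10,-48,0],
    [-10,-48,0],
    [-10,-48,0],
    [-10,-48,0],
    [-10,-48,0],
    [-10,-48,0],
    [-10,-48,0],
    [-10,-40,0],
    [0,0,0],
    [0,0,0]
  ],
  "spin": [0,0,0,0,0,0,0,0,0,0,0,0]
}}

```text
time: 35.15
position: [0.5432, -0.2819, 0.2152]
tcp_rot: [0.212, 0.977, 0.0, 0.0]
contact_force: [0.2, 0.5, 0.3]
finger_gap: 0.0877
```

```bash
python3 look.py l6; python3 - <<'E'
from h import *
T={"amber":(643.7,191.2,.096),"square":(386.8,309.5,.096),"flask":(541,362.7,.098),"jar":(483.8,166.8,.081),"clamp":(436,-136.5,.056)}
for cam in ["top","side"]:
    w=cloud(eyes.get_image(cam))
    for n,(x,y,z) in T.items():
        k=(np.hypot(w[...,0]*1e3-x,w[...,1]*1e3-y)<34)&(w[...,2]>z-.008)
        q=w[k];c,r=cv2.minEnclosingCircle((q[:,:2]*1e3).astype(np.float32));print(cam,n,len(q),"top z %.4f want %.3f"%(np.median(q[q[:,2]>z-.006][:,2]),z),np.round(c,1),round(2*r))
        g=(np.hypot(w[...,0]*1e3-x,w[...,1]*1e3-y)<60)&(w[...,2]>.024)&(w[...,2]<.036)
        c,r=cv2.minEnclosingCircle((w[g][:,:2]*1e3).astype(np.float32));print("   puck",np.round(c,1),round(2*r))
E
```

```text
[ 0.54452855 -0.27892964  0.214922  ] 0.08813511809145032 [ 0.67629752 -0.82375858 -0.21119835]
top amber 87 top z 0.0959 want 0.096 [644.3 189.7] 27
   puck [644.6 190.1] 98
top square 97 top z 0.0962 want 0.096 [387.5 308.2] 28
   puck [386.8 308.3] 97
top flask 80 top z 0.0972 want 0.098 [542.7 361. ] 25
   puck [541.9 362.2] 98
top jar 455 top z 0.0813 want 0.081 [485.  165.6] 62
   puck [484.9 164.4] 97
top clamp 956 top z 0.6867 want 0.056 [ 435.5 -137.2] 67
   puck [0. 0.] 0
side amber 116 top z 0.0960 want 0.096 [643.3 193.5] 30
   puck [643.4 193.3] 98
side square 167 top z 0.0961 want 0.096 [385.6 310.5] 28
   puck [385.6 310.4] 98
side flask 155 top z 0.0984 want 0.098 [540.3 363.8] 27
   puck [540.1 365.2] 97
side jar 462 top z 0.0815 want 0.081 [484.  168.5] 63
   puck [482.7 167.1] 99
side clamp 84 top z 0.0556 want 0.056 [ 435.9 -135.2] 38
   puck [ 434.1 -129.7] 64
```

View pics/l6.png

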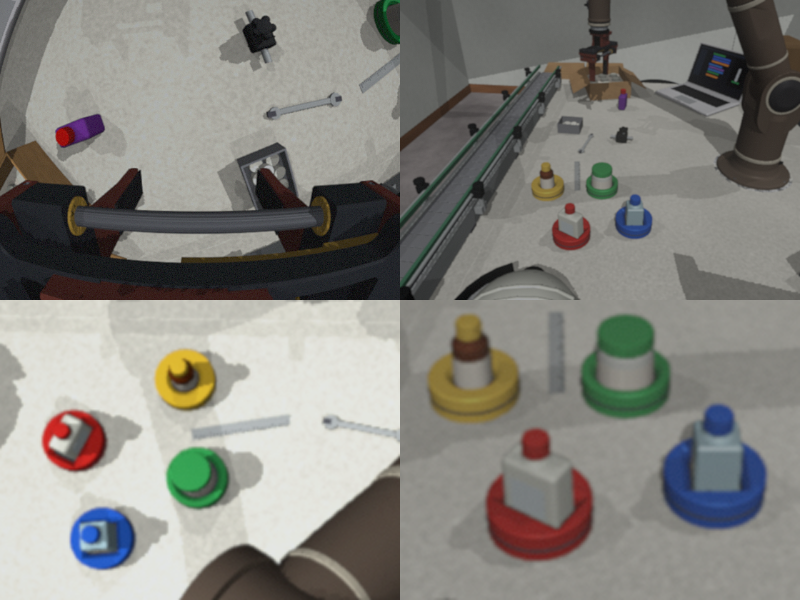

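All four are upright at seated height, the pucks and clamp haven't moved, and the gripper is clear. Handing in.

```bash
python3 -c "
from plant import job
print(job.finish_job())"
```

```text
the job is handed in; nothing more can be done
None
```

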